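Set a copper test bar against the flip stop

ROBOT

A 6-joint arm with a two-finger parallel gripper is mounted at the origin on the work surface. World frame = base frame: x ahead of the robot, y to its left, z up, the work surface at z = 0. Lengths are in mm, angles in rad, forces in N, time in s.
With the tool pointing down it reaches from about 300 to 775 mm from the base axis. Payload 14.6 kg.
Tool frame: the origin (TCP) lies on the centre line of the jaws, within the pads' length; the fingertips stand 19 mm ahead of it and the grasp point (between the pads) is the TCP (bot.tip_reach is the distance from the TCP to the fingertips, in mm); z points along the fingers, y is the line along which they close (so a half turn about z gives the same grasp; the last joint's range is limited). The gripper opens to 85 mm and grips with 20 to 120 N. Pads are 22 mm wide; open, the fingers measure 114 mm over their backs; the gripper's body (76 mm by 85 mm) begins 54 mm behind the grasp point. The pads swing forward as they close: fully open they stand 13 mm farther back than shut.
Start: joints at [1.178, 0.3, 1.521, -0, 1.321, -0.067], TCP at [176.034, 521.058, 250.281] pointing down, gripper open.
Joint ranges: [-3.03, 3.03], [-0.79, 2.21], [0.23, 2.52], [-1.04, 4.18], [0, 3.07], [-2.55, 2.55]. Speed limits (rad/s): [2.22, 2.22, 2.57, 3.14, 3.14, 3.14].

INTERFACE

Orientations are given as a unit quaternion [w, x, y, z].
In Python, from rig import bot gives the robot as it stands. Calls block until the motion is done:
- bot.move_to(position, orientation): joint-space move of the TCP to a pose.
- bot.servo_line(position, attitude=None, speed=150, until_force=None): straight line of the TCP; attitude=None keeps the orientation; speed is the mean speed in mm/s. With until_force (N) it stops when the force on the tool has changed by that much, and returns True; else False.
- bot.move_joints(angles): joint-space move.
- bot.move_gripper(opening, grip_force=None): finger opening in mm; grip_force is the grip in N (None keeps the last); returns when the fingers have stopped.
- bot.dwell(seconds).
- bot.ik(position, orientation): joint angles nearest the present ones, or None.
- bot.read_state(): the state.
- bot.read_camera(name): name is "side" or "top"; returns a dict with "image" (420x560x3 uint8, blue, green, red), "depth" (420x560 float32, mm along the optical axis (not along the pixel's ray), 0 where there is no reading), "fovy" (degrees; the focal length in pixels is half the picture's height over the tangent of half this angle, whatever the lens; pixels are square), "cx", "cy" (the principal point, pixels), "eye" and "attitude" of the camera in the world. Camera axes: x right, y down, z forward; pixel columns grow to the right and rows downward; lengths in mm; the calibration is good to about 2 mm. A picture is of the moment at which its call begins.
A pose or a line that the arm cannot do raises bot.MotionError and nothing moves.
- bot.finish_job(): hands the job in; it is judged then, once.
The state is a dict: "clock": time; "joint_positions": joint angles; "qvel": joint speeds; "effort": joint torques, N m; "ee_pos": TCP position; "tool_rot": TCP orientation; "ft_force": force on the tool from outside, world axes, zero at the start; "moment": the same for the moment, N m; "grip_width": finger opening in mm; "grip_force": force on a finger pad.
Only numpy, scipy, OpenCV 4.12 (cv2) and the standard library are available. Lean on these libraries where they do the work, as an engineer would, in place of code of your own. Each camera call takes 0.05 s, during which the arm holds its last target. There are 200 camera calls.

TASK

Flip the red stop flag all the way down in front of the fence, then slide the copper bar along the bed, long side flat on the fence, until its end is home on the steel stop screw and the sprung contact pin in the screw's end is pushed in. Press it home for a moment with a light steady push, 6 to 8 newtons and never over 10, so that the fine screw is not strained, then let go and leave the flag down, the bar seated and the other things on the bench where they are.

Things in the scene. Friction and masses are not known exactly. Their poses are not given: they have to be found in the camera images.
- fixture: fixed bar-locating fixture: dark steel bed 110 x 400 mm, its top 15 mm above the bench, with an aluminium fence 14 mm thick along its far side, rising 26 mm above the bed. Origin: centre of the bed's underside. +y: along the fence, the way the bar is pushed to the stop; +x: across the bed to the fence, away from the robot; z up. The fence face the bar lies on is at x = +30 mm
- flag_hinge (a point): centre of the flag's hinge pin (along the fixture's y), 64 mm above the bench and 7 mm behind the fence face, on a blue carriage clamped at a different place along the fence each time; 60 N would shove it. Carriage 44 mm along the fence, hinge lugs up to 71 mm above the bench, black clamping knob standing out to 41 mm behind the pin, 27 to 45 mm high
- flag (a joint): angle of the red flag, rad: 0 = fully down (arm level, leg hanging before the fence in the bar's path), 1.5 to 1.9 = up, leaning away from the robot. Stiff hinge, stays where left; about 2 N at the tab moves it. 24 mm wide along the pin; arm 8 mm thick, upper face 6 mm above the pin, reaching 56 mm out to a thumb tab; the leg hangs 10 to 34 mm out from the pin and ends 3 mm above the bed
- flag_tab (a point): point on the flag's upper face (the face turned away from the robot when up), at the middle of the width, 6 mm from the free end of its thumb tab, 50 mm out from the pin; moves with the flag. Out of the far side of the leg trails the micrometer head's thimble, up to 65 mm long
- flag_leg (a point): point on the side of the flag's leg that faces the bar, where the stop screw comes out; moves with the flag. With the flag down it is 15 mm in front of the fence face and 8.5 mm above the bed. The steel stop screw (spindle of a micrometer head, 9 mm across) stands out of it along the fixture's -y: its flat end is the stop. It is set anew each time, 5 to 30 mm out, not measured: feel for it
- contact_pin (a joint): how far the thin sprung brass pin in the screw's end (the bar's electric contact) is pushed in, m: 0 = free, standing 4 mm proud of the screw's flat end; 0.004 = flush, the bar is home on the screw. Its spring gives only about 0.3 N; the reading is as noisy as the positions
- bar_center (a point): centre of the copper bar, half-way up: 30 mm wide, 140 mm long, 12 mm high, 0.35 to 0.6 kg, lying loose and a little askew on the smooth bed (1 to 2 N slides it), short of the stop and off the fence. Its y axis is its length and points to the end that meets the stop. Flat on the fence, its centre is at x = +15 mm in the fixture's frame
- bar_front (a point): middle of the bar's end face that must meet the stop screw, half-way up, 70 mm from bar_center
- brass_bar: bystander: brass bar 25 x 120 x 12 mm lying on the bench; origin at centre of underside, length along its y
- alu_bar: bystander: aluminium bar 30 x 120 x 12 mm lying on the bench; origin at centre of underside, length along its y
- weight: bystander: knobbed brass weight, 32 mm across and 56 mm high; origin at centre of underside
- solvent: bystander: white plastic bottle, 56 mm across and 130 mm high; origin at centre of underside
- ring_gauge: bystander: steel ring gauge, 60 mm across and 16 mm high; origin at centre of underside
- screwdriver: bystander: screwdriver 170 mm long with a red handle, lying along its x; origin under its middle
- caliper: bystander: steel caliper 210 mm long, lying along its y; origin under its middle

How it is judged (in metres and radians):
On the way, in this order (a step that is already met when the one before it is completed fails the run):
1. the stop flag is flipped fully down (within 0.05 rad) (value of joint flag below 0.05 rad), for 0.2 s.
2. with the flag down, the bar is pressed on the stop screw with more than 4 N for 0.4 s (contact force between copper_bar and flag above 4 N and value of joint flag below 0.06 rad), for 0.4 s.
At the end, for the whole second after the job is handed in: The flag is down (within 0.06 rad); the bar lies flat and at rest on the bed, its end within 1.5 mm of home (contact pin pushed in more than 2.5 of its 4 mm), its long side within about 1.8 mm of the fence and within 0.02 rad of parallel to it (value of joint flag below 0.06 rad and value of joint contact_pin above 0.0025 m and x of bar_center in the frame of fixture between 0.0132 and 0.018 m and x of bar_front in the frame of fixture above 0.0132 m and angle between the y axis of bar_center and the y axis of fixture, either way round below 0.02 rad and z of bar_center in the frame of fixture below 0.024 m and linear speed of copper_bar below 0.01 m/s); the robot touches nothing.
It fails at once if the bar bears on the stop flag with more than 10 N (contact force between copper_bar and flag above 10 N).
It fails at once if the stop carriage is shoved more than 3 mm off its setting (distance of flag_hinge from where it was at the start of the episode above 0.003 m).
It fails at once if a bystander is moved more than 15 mm (distance of any of brass_bar, alu_bar, weight, solvent, ring_gauge, screwdriver, caliper from where it was at the start of the episode above 0.015 m).
It also fails if it takes over 72 s, if anything falls off the work surface, if the arm or the gripper's body presses on something with over 40 N, if the wrist force passes 120 N, or if a joint passes its speed limit or range.

## Working session

There is one attempt and no reset: what is moved stays moved. The work goes in short steps, each a Python script; the robot and the scene stay as the last script left them, time stands still between calls to the robot, and variables do not carry over. Pictures are saved under pics/ and viewed, at most 10 in all, crops included, and the job is handed in when it is done.

```bash
mkdir -p pics; ls; cat > h.py <<'E'
import numpy as np, cv2
from rig import bot
from scipy.spatial.transform import Rotation as R
def rot(q): return R.from_quat([q[1],q[2],q[3],q[0]]).as_matrix()
def cam(n):
    c=bot.read_camera(n); c['f']=210/np.tan(np.radians(c['fovy'])/2); c['R']=rot(c['attitude']); c['eye']=np.array(c['eye']); return c
def pts(c):
    v,u=np.mgrid[:420,:560]; d=c['depth'].astype(float)
    P=np.stack([(u-c['cx'])/c['f']*d,(v-c['cy'])/c['f']*d,d],-1)@c['R'].T+c['eye']
    P[d==0]=np.nan; return P
def ray(c,u,v,z):
    r=c['R']@np.array([(u-c['cx'])/c['f'],(v-c['cy'])/c['f'],1]); return c['eye']+r*(z-c['eye'][2])/r[2]
E
python3 - <<'E'
from h import *
for n in('top','side'):
    c=cam(n); cv2.imwrite(f'pics/{n}0.png',c['image']); print(n,c['eye'],c['f'],c['cx'],c['cy'],c['R'].round(3).tolist())
    np.save(f'pics/{n}0.npy',pts(c))
s=bot.read_state();print(s['clock'],s['tool_rot'],s['ft_force'])
E
```

```text
pics
top [ 460.3375689   -23.17412004 1343.47658566] 417.6778190488931 271.1961450013512 206.3522865907309 [[-0.02, -0.997, 0.071], [-1.0, 0.022, 0.019], [-0.02, -0.07, -0.997]]
side [ 392.80112382 -617.80551252  763.1959071 ] 381.83036623890723 282.3257886275458 208.09710981544708 [[0.973, -0.162, 0.162], [-0.229, -0.729, 0.645], [0.013, -0.664, -0.747]]
0.1 [-1.02569319e-04  1.62198107e-01  9.86758089e-01 -4.87337482e-04] [ 0.3200802   0.19670171 -0.11779305]
```

View pics/top0.png

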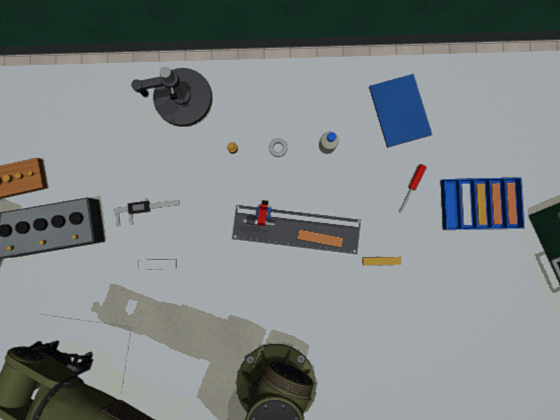

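View pics/side0.png

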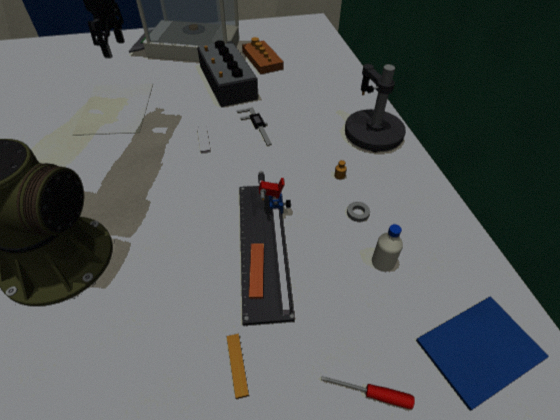

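The top view shows the bed around (297,230), with the fence on its upper edge. The flag is up at (263,212) and the copper bar is at (320,239). +y is to the left in the picture. Next I'll measure these.

```bash
python3 - <<'E'
from h import *
c=cam('top'); im=c['image']; P=pts(c)
x0,x1,y0,y1=225,370,195,262
crop=im[y0:y1,x0:x1]
cv2.imwrite('pics/topcrop.png',cv2.resize(crop,None,fx=5.5,fy=5.5,interpolation=cv2.INTER_CUBIC))
hsv=cv2.cvtColor(im,cv2.COLOR_BGR2HSV)
roi=np.zeros((420,560),np.uint8); roi[y0:y1,x0:x1]=255
def rect(m,z,name):
    m=cv2.morphologyEx(m&roi,cv2.MORPH_OPEN,np.ones((2,2),np.uint8))
    cs,_=cv2.findContours(m,cv2.RETR_EXTERNAL,cv2.CHAIN_APPROX_NONE); k=max(cs,key=cv2.contourArea)
    W=np.array([ray(c,u,v,z)[:2] for u,v in k[:,0]],np.float32)
    r=cv2.minAreaRect(W); print(name,cv2.contourArea(k),r, 'boxpts',cv2.boxPoints(r).round(1).tolist()); return m
cu=cv2.inRange(hsv,(5,100,100),(18,255,255)); rect(cu,27,'copper')
red=cv2.inRange(hsv,(0,150,80),(4,255,255))|cv2.inRange(hsv,(172,150,80),(180,255,255)); m=rect(red,100,'red')
q=P[m>0]; print('red z',np.nanpercentile(q,[5,50,95],axis=0).round(1))
blue=cv2.inRange(hsv,(100,120,60),(125,255,255)); m=rect(blue,60,'blue')
print('blue z',np.nanpercentile(P[m>0],[5,50,95],axis=0).round(1))
# whole fixture (non-bench): points higher than 10mm
h=((P[...,2]>9)*255).astype(np.uint8); rect(h,15,'fixture>9')
dark=cv2.inRange(hsv,(0,0,0),(180,255,110)); rect(dark|cu,15,'dark')
f=((P[...,2]>30)&(P[...,2]<50)); rect((f*255).astype(np.uint8),41,'fence')
br=cv2.inRange(hsv,(15,100,100),(30,255,255)); roi[:]=0; roi[250:275,355:410]=255; rect(br,12,'brass')
E
```

```text
copper 375.0 ((448.0990295410156, -151.7354736328125), (140.8789825439453, 29.49310874938965), 77.55477142333984) boxpts [[418.5, -217.3000030517578], [447.29998779296875, -223.6999969482422], [477.70001220703125, -86.0999984741211], [448.8999938964844, -79.80000305175781]]
red 97.0 ((515.437255859375, 26.95196533203125), (23.325347900390625, 48.797733306884766), 81.76490020751953) boxpts [[489.6000061035156, 18.899999618530273], [537.9000244140625, 11.899999618530273], [541.2999877929688, 35.0], [493.0, 42.0]]
red z [[496.5  15.5  89.8]
 [520.4  25.2 104.4]
 [549.   36.9 115.5]]
blue 7.5 ((520.414306640625, 8.414671897888184), (6.153861999511719, 15.396245956420898), 88.85574340820312) boxpts [[512.7000122070312, 5.5], [528.0, 5.199999809265137], [528.2000122070312, 11.300000190734863], [512.7999877929688, 11.600000381469727]]
blue z [[515.    2.5  13.2]
 [528.4   8.8  53.8]
 [545.2  45.7  91.9]]
fixture>9 4207.0 ((489.11138916015625, -80.3802490234375), (399.0403137207031, 132.8179931640625), 81.91468048095703) boxpts [[395.29998779296875, -268.6000061035156], [526.7999877929688, -
[... 204 characters left out ...]
boxpts [[395.1000061035156, -266.5], [484.79998779296875, -279.3999938964844], [541.7000122070312, 113.80000305175781], [452.0, 126.80000305175781]]
fence 415.0 ((508.8558044433594, -135.6171112060547), (272.9124450683594, 18.525541305541992), 81.88481903076172) boxpts [[480.3999938964844, -269.3999938964844], [498.79998779296875, -272.0], [537.2999877929688, -1.7999999523162842], [518.9000244140625, 0.800000011920929]]
brass 247.5 ((373.28973388671875, -345.12939453125), (116.3897476196289, 21.907108306884766), 88.92443084716797) boxpts [[361.20001220703125, -403.1000061035156], [383.1000061035156, -403.5], [385.29998779296875, -287.20001220703125], [363.3999938964844, -286.70001220703125]]
```

View pics/topcrop.png

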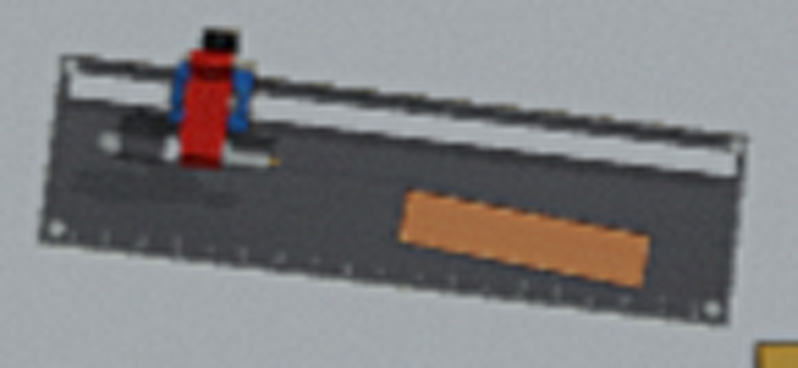

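The copper bar measures 141 x 29.5 mm and the bed 397 mm long, which fits the given sizes. The flag is up at fixture y ≈ 109, with the screw and brass pin pointing toward −y. Next I'll flip the flag, sweeping the closed fingertips around the hinge.

```bash
cat >> h.py <<'E'
yaw=np.radians(-8.15); ex=np.array([np.cos(yaw),np.sin(yaw),0]); ey=np.array([-np.sin(yaw),np.cos(yaw),0])
O=np.array([478.0,-77.7,0])
def W(x,y,z): return O+x*ex+y*ey+np.array([0,0,z])   # fixture->world
def F(p): d=np.array(p)-O; return np.array([d@ex,d@ey,d[2]])
def quat(xa):
    z=np.array([0,0,-1.]); q=R.from_matrix(np.c_[xa,np.cross(z,xa),z]).as_quat(); return [q[3],q[0],q[1],q[2]]
def ft(n=5):
    a=[]
    for _ in range(n): bot.dwell(0.02); a.append(bot.read_state()['ft_force'])
    f=np.array(a); return np.array([f.mean(0)@ex,f.mean(0)@ey,f.mean(0)[2]]), f.std(0).max()
E
python3 - <<'E'
from h import *
bot.move_gripper(0); L=bot.tip_reach; print('tip',L)
q=[quat(s*ex) for s in(1,-1)]
a0=2.05; yf=109
def tip(a,r=49): return 37-r*np.cos(a)+6*np.sin(a)+11, 64+r*np.sin(a)+6*np.cos(a)
x,z=tip(a0); x+=4
js=[bot.ik(W(x,yf,200+L),k) for k in q]; print(js)
i=int(np.argmin([abs(j[5]) if j is not None else 9 for j in js]))
bot.move_to(W(x,yf,200+L),q[i]); bot.servo_line(W(x,yf,z+L))
print(bot.read_state()['clock'],ft())
for a in np.arange(a0,0.05,-0.15):
    x,z=tip(a)
    if bot.servo_line(W(x,yf,z+L),speed=80,until_force=15): print('stop',a); break
print(a,ft(),F(bot.read_state()['ee_pos']),bot.read_state()['clock'])
c=cam('side'); cv2.imwrite('pics/flag1.png',cv2.resize(c['image'][140:340,180:360],None,fx=3,fy=3,interpolation=cv2.INTER_CUBIC))
E
```

```text
tip 19.0
[array([-3.09873340e-02,  3.76792454e-01,  1.49285748e+00, -4.44089210e-16,
        1.27194272e+00,  1.68205333e+00]), array([-3.09873340e-02,  3.76792454e-01,  1.49285748e+00, -4.44089210e-16,
        1.27194272e+00, -1.45953933e+00])]
3.9833 (array([-0.1878492 , -0.24143361,  0.46213759]), np.float64(0.3505374914378913))
0.10000000000000098 (array([ 0.27439463, -0.01716944,  0.06320911]), np.float64(0.4848264238785803)) [ -0.1574378  108.99820567  93.86731996] 7.65
```

View pics/flag1.png

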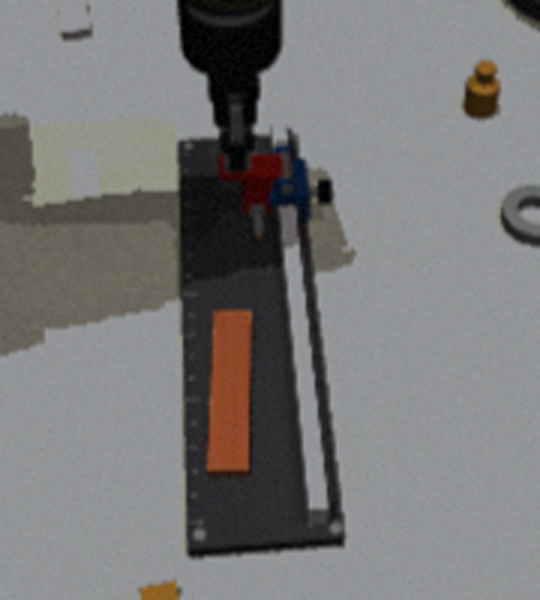

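The flag is almost level, with the tab under the fingers at about (240,160) and the screw at (258,220). I'll press it down to its stop.

```bash
python3 - <<'E'
from h import *
p=F(bot.read_state()['ee_pos']); L=19
print(bot.servo_line(W(p[0]-1,p[1],86+L-19),speed=12,until_force=10)); print(ft(),F(bot.read_state()['ee_pos']))
bot.dwell(0.3)
p=F(bot.read_state()['ee_pos'])
bot.servo_line(W(p[0],p[1],150),speed=150)
# go beside the bar (robot side), tool x along fixture x, for pushing +x
bot.servo_line(W(-60,-77.5,130),speed=250)
s=bot.read_state(); print(s['clock'])
c=cam('side'); cv2.imwrite('pics/flag2.png',cv2.resize(c['image'][140:340,180:360],None,fx=3,fy=3,interpolation=cv2.INTER_CUBIC))
im=c['image']; hsv=cv2.cvtColor(im,cv2.COLOR_BGR2HSV); P=pts(c)
red=cv2.inRange(hsv,(0,150,80),(4,255,255))|cv2.inRange(hsv,(172,150,80),(180,255,255)); red[:140]=0;red[260:]=0;red[:,:220]=0;red[:,310:]=0
Q=np.array([F(p) for p in P[(red>0)&~np.isnan(P[...,2])]]); print(np.percentile(Q,[3,25,50,75,97],axis=0).round(1))
E
```

```text
True
(array([-2.70908725, -0.58241061,  9.61717919]), np.float64(0.6362162425869632)) [ -0.7953681  109.02114732  88.78594855]
10.075
[[-13.4 102.   14. ]
 [ -1.4 106.8  68.2]
 [ 10.9 113.7  69.1]
 [ 23.9 120.4  69.8]
 [ 36.  179.8  71.3]]
```

View pics/flag2.png

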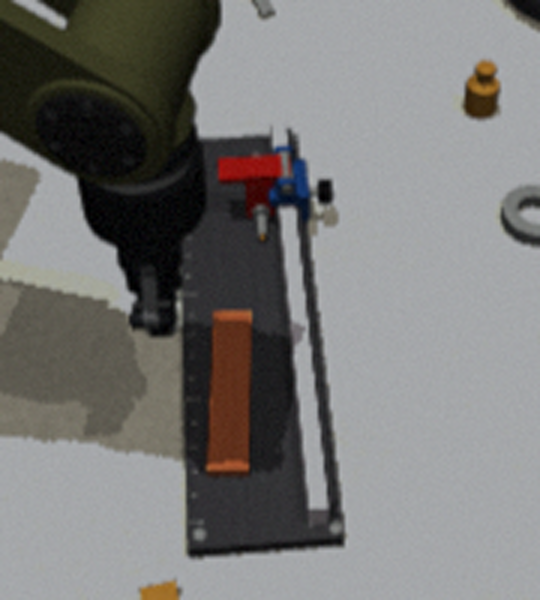

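The flag is level: its red upper face is at z ≈ 69 all along, and the fingertips stopped at 69.8 against an expected 70. Now I'll push the bar onto the fence.

```bash
python3 - <<'E'
from h import *
bot.servo_line(W(-54,-77.5,130),speed=200); bot.servo_line(W(-54,-77.5,38),speed=120)
print(ft())
r=bot.servo_line(W(-4,-77.5,38),speed=25,until_force=6); print(r,ft(),F(bot.read_state()['ee_pos']))
p=F(bot.read_state()['ee_pos'])
bot.servo_line(W(p[0]-20,p[1],38),speed=60); bot.servo_line(W(p[0]-20,p[1],120),speed=200)
bot.servo_line(W(p[0]-60,p[1],120),speed=250)
c=cam('top'); im=c['image']; cv2.imwrite('pics/top2.png',cv2.resize(im[195:262,225:370],None,fx=5.5,fy=5.5,interpolation=cv2.INTER_CUBIC))
hsv=cv2.cvtColor(im,cv2.COLOR_BGR2HSV); cu=cv2.inRange(hsv,(5,100,60),(18,255,255)); cu[:195]=0;cu[255:]=0;cu[:,:225]=0;cu[:,358:]=0
cs,_=cv2.findContours(cu,0,1); k=max(cs,key=cv2.contourArea)
r=cv2.minAreaRect(np.array([F(ray(c,u,v,27))[:2] for u,v in k[:,0]],np.float32)); print(r,bot.read_state()['clock'])
E
```

```text
(array([-0.12685541,  0.29259157, -0.139772  ]), np.float64(0.49217564168847755))
True (array([ 0.1148484 , -0.02119459, -0.18535302]), np.float64(0.6082855120123043)) [ -8.08856057 -77.36700757  37.47669822]
((17.310657501220703, -72.85400390625), (29.95098304748535, 141.0837860107422), 0.13183952867984772) 14.5167
```

View pics/top2.png

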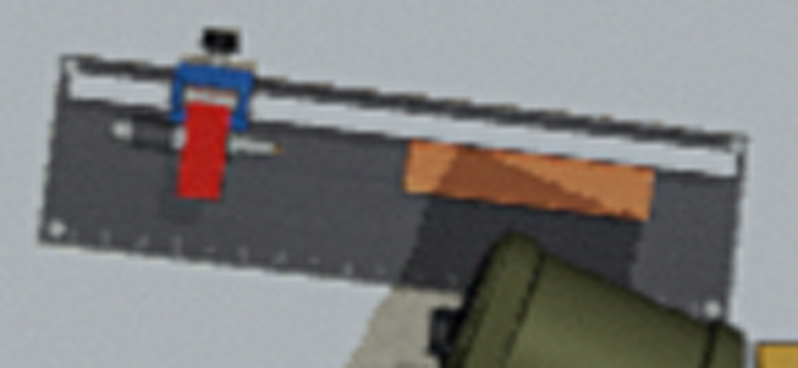

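The bar lies flat on the fence: angle 0.13° relative, size 141 x 30 mm, with a calibration offset of about 2 mm in x. The pin tip is near crop (280,149), so there are about 73 mm to travel. Now I'll push on the end.

```bash
sed -i 's/^O=np.array.*/O=np.array([478.0,-77.7,0])+2*ex/' h.py; python3 - <<'E'
from h import *
ee=lambda:F(bot.read_state()['ee_pos'])
p=ee(); bot.servo_line(W(-40,-172,120),speed=250); bot.servo_line(W(13,-172,120),speed=200); bot.servo_line(W(13,-172,38),speed=120)
print(ft())
r=bot.servo_line(W(13,-150,38),speed=25,until_force=3); print('touch',r,ee(),ft())
y=ee()[1]
r=bot.servo_line(W(13,-92,38),speed=30,until_force=6); print('slide',r,ee(),ft(),bot.read_state()['clock'])
c=cam('top'); im=c['image']; cv2.imwrite('pics/top3.png',cv2.resize(im[195:262,225:370],None,fx=5.5,fy=5.5,interpolation=cv2.INTER_CUBIC))
E
```

```text
(array([0.24952847, 0.25939412, 0.05846553]), np.float64(0.5241478011786355))
touch False [  12.99976774 -150.04188645   37.97972618] (array([-0.14395671, -0.29016695,  0.19698525]), np.float64(0.6106817610706567))
slide False [ 13.02290688 -92.03954497  38.00113632] (array([-0.35866686, -1.06623135,  0.29160817]), np.float64(0.5088671303637333)) 19.6833
```

View pics/top3.png

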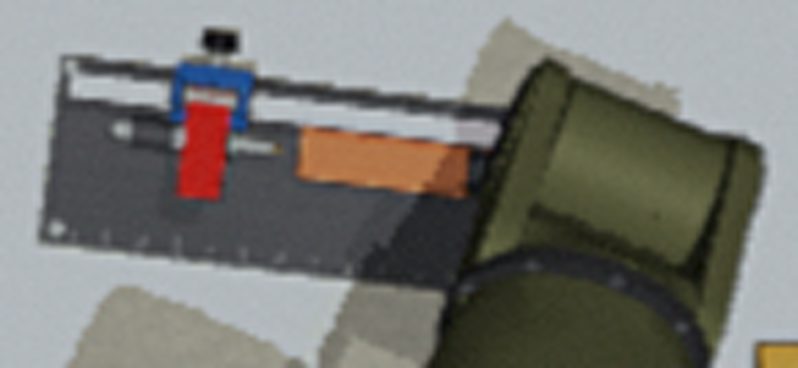

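The bar is about 10 mm short of the pin: its front is at crop x ≈ 298 and the pin tip at ≈ 280. It is still flat on the fence. I'll creep up to the screw and then step the force up.

```bash
python3 - <<'E'
from h import *
ee=lambda:F(bot.read_state()['ee_pos'])
r=bot.servo_line(W(13,-70,38),speed=4,until_force=4); f=ft(10)[0]; y=ee()[1]; print('contact',r,ee(),f,bot.read_state()['clock'])
if r:
    t=y
    for k in range(60):
        if -f[1]>=6.8: break
        t+=0.08 if -f[1]<5 else 0.04
        bot.servo_line(W(13,t,38),speed=2); f=ft(8)[0]
        if k%4==0: print(round(t,2),f.round(2),ee()[1].round(2))
    for _ in range(4): print('hold',ft(8)[0].round(2))
    print(t,ee(),bot.read_state()['clock'])
E
```

```text
contact True [ 12.85576987 -76.28327933  37.75341186] [ 0.57599198 -2.92699217  3.00556876] 23.45
-76.2 [-0.12 -3.61  0.67] -76.25
-75.92 [-0.57 -6.05 -0.64] -76.07
-75.76 [-0.43 -6.69 -0.6 ] -76.01
hold [-0.54 -7.18 -0.63]
hold [-0.38 -7.19 -0.94]
hold [-0.33 -6.99 -1.07]
hold [-0.3  -6.94 -0.76]
-75.72327932522194 [ 12.95614815 -75.97668052  37.95896989] 27.9083
```

```bash
python3 - <<'E'
from h import *
bot.servo_line(W(13,-75.68,38),speed=2)
for _ in range(4): print('hold',ft(8)[0].round(2))
bot.servo_line(W(13,-79,38),speed=8); bot.servo_line(W(13,-105,38),speed=60); bot.servo_line(W(13,-105,150),speed=200); bot.servo_line(W(-100,-190,200),speed=300)
c=cam('top'); im=c['image']; cv2.imwrite('pics/top4.png',cv2.resize(im[195:262,225:370],None,fx=5.5,fy=5.5,interpolation=cv2.INTER_CUBIC))
hsv=cv2.cvtColor(im,cv2.COLOR_BGR2HSV); cu=cv2.inRange(hsv,(5,100,60),(18,255,255)); cu[:195]=0;cu[255:]=0;cu[:,:225]=0;cu[:,358:]=0
cs,_=cv2.findContours(cu,0,1); k=max(cs,key=cv2.contourArea)
r=cv2.minAreaRect(np.array([F(ray(c,u,v,27))[:2] for u,v in k[:,0]],np.float32)); print(r,bot.read_state()['clock'])
E
```

```text
hold [-0.49 -7.12 -0.8 ]
hold [-0.51 -7.18 -0.57]
hold [-0.36 -7.08 -0.87]
hold [-0.31 -7.62 -0.86]
((15.279276847839355, 4.033660888671875), (29.895917892456055, 140.2011260986328), 0.02584591507911682) 31.25
```

View pics/top4.png

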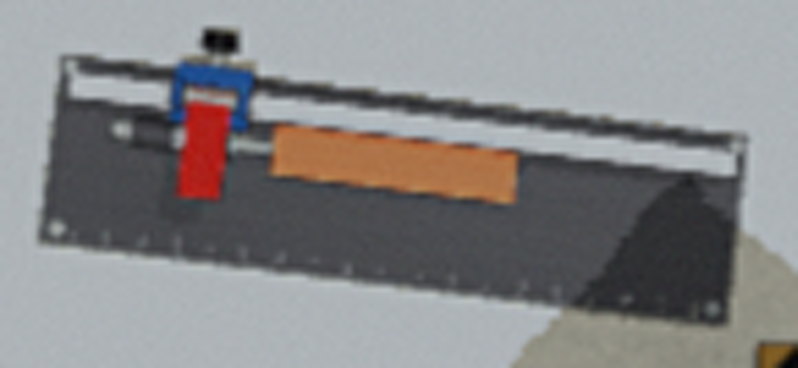

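The bar's front is against the screw at crop x ≈ 273, flat along the fence with an angle of 0.03°, and the flag is still down. I'll confirm the fence contact with a gentle touch on the bar's side, since the first push ended in an impact.

```bash
python3 - <<'E'
from h import *
ee=lambda:F(bot.read_state()['ee_pos'])
bot.servo_line(W(-40,0,150),speed=250); bot.servo_line(W(-40,0,38),speed=120)
bot.servo_line(W(-17,0,38),speed=60,until_force=5); print(ee())
r=bot.servo_line(W(-5,0,38),speed=4,until_force=4); print(r,ee(),ft(8)[0].round(2))
p=ee(); bot.servo_line(W(p[0]-4,0,38),speed=10); bot.servo_line(W(-45,0,38),speed=80); bot.servo_line(W(-45,0,150),speed=200); bot.servo_line(W(-100,-190,200),speed=300)
c=cam('top'); im=c['image']
hsv=cv2.cvtColor(im,cv2.COLOR_BGR2HSV); cu=cv2.inRange(hsv,(5,100,60),(18,255,255)); cu[:195]=0;cu[255:]=0;cu[:,:225]=0;cu[:,358:]=0
cs,_=cv2.findContours(cu,0,1); k=max(cs,key=cv2.contourArea)
r=cv2.minAreaRect(np.array([F(ray(c,u,v,27))[:2] for u,v in k[:,0]],np.float32)); print(r,bot.read_state()['clock'])
E
```

```text
[-17.08189509   0.05085349  37.87107638]
True [-1.02749529e+01  2.88181687e-02  3.76213244e+01] [0.13 0.35 0.01]
((15.296242713928223, 4.064109802246094), (29.77987289428711, 140.17120361328125), 0.2277105450630188) 38.425
```

The touch stopped at the same x as the first push (−10.3 against −10.1), so the bar is on the fence. It did not move along the bed either. I'll hand it in.

```bash
python3 -c "
from rig import bot
print(bot.finish_job())"
```

```text
the job is handed in; nothing more can be done
None
```

I handed the job in at about 38 s of the 72 s, with no verdict returned: the flag is down, the bar was pressed home at about 7 N and, by the last picture, lies flat on the fence against the screw, with the gripper clear of everything. The pin is judged pushed in from that position, since it has no direct reading.

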